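Swap the flat battery packs for the charged ones

ROBOT

A 7-joint arm with a two-finger parallel gripper is mounted at the origin on a cart in front of the work surface, level with it; the furniture and walls round the work are solid. World frame = base frame: x ahead of the robot, y to its left, z up, the work surface at z = 0. Lengths are in mm, angles in rad, forces in N, time in s.
With the tool pointing down it reaches from about 400 to 875 mm from the base axis. Payload 4.4 kg.
Tool frame: the origin (TCP) lies midway between the tips of the shut fingers; the grasp point (between the pads) lies 19 mm behind it; z points along the fingers, y is the line along which they close (so a half turn about z gives the same grasp; the last joint's range is limited). The gripper opens to 85 mm and grips with 20 to 120 N. Pads are 22 mm wide; open, the fingers measure 114 mm over their backs; the gripper's body (76 mm by 85 mm) begins 54 mm behind the grasp point. The pads swing forward as they close: fully open they stand 13 mm farther back than shut.
Start: joints at [1.134, 0.628, 0.038, 1.517, -0.027, 0.996, -0.02], TCP at [235.563, -605.828, 231.313] pointing down, gripper open.
Joint ranges: [-3.06, 3.06], [-0.37, 2.12], [-1.25, 1.32], [0.18, 2.47], [-1.1, 4.24], [0.23, 1.98], [-2.94, 2.94]. Speed limits (rad/s): [2.57, 2.57, 3.14, 3.14, 3.14, 3.14, 3.14].

INTERFACE

Orientations are given as [roll, pitch, yaw] about the fixed x, y, z axes, in that order (R = Rz(yaw) Ry(pitch) Rx(roll)).
In Python, from cell import ctrl gives the robot as it stands.
- The arm moves only by the shell command python3 -m handwheel 'ROWS'. ROWS is JSON, a list of rows, each a list of 3 entries, a list of its own where there are three numbers: the turn, a rotation vector about the tool's x, y, z in degrees, then the shift along the tool's x, y, z in m, then the closure, from 0 (fully open) to 1 (shut). A call has 1 to 5 rows; each row shifts and turns the commanded pose from where the row before left it, along the tool's axes as they then stand; what a row does not reach is not made up. A row lasts 1/12 s, in which the tool goes at most 41.7 mm and 7.16 degrees, less where a joint would pass 70% of its speed; a pose out of reach is approached as far as the arm can. A call is refused whole if a number of a shift passes 0.0417 or a number of a turn 7.16, either way. A call with a gripper value outside its range is refused whole. The fingers move at their own pace and stop on an object; the grip force is fixed at half the most. Time passes only in rows, so rows that do not move let the fingers close. It gives the time, the measured TCP pose, the force, the opening and the grip force at its end, in the units of the state.
- ctrl.read_state(): the state, without advancing time (a new reading comes with each control period).
- ctrl.get_image(name): name is "side" or "top"; returns a dict with "pixels" (384x512x3 uint8, red, green, blue), "fx", "fy", "cx", "cy" (pixels), "pose" (4x4, takes a point from camera to world coordinates). Camera axes: x right, y up, looking along -z (the intrinsics and any distortion apply to the point x, -y, -z); pixel columns grow to the right and rows downward; lengths in mm; the calibration is good to about 2 mm. A picture is of the moment at which its call begins. There is no depth.
- ctrl.finish_job(): hands the job in; it is judged then, once.
The state is a dict: "clock": time; "qpos": joint angles; "qd": joint speeds; "tau": joint torques, N m; "eef_pos": TCP position; "tool_rot": TCP orientation; "force": force on the tool from outside, world axes, zero at the start; "torque": the same for the moment, N m; "width": finger opening in mm; "gripper_force": force on a finger pad.
Only numpy, scipy, OpenCV 4.12 (cv2) and the standard library are available. Lean on these libraries where they do the work, as an engineer would, in place of code of your own. Each camera call takes 0.05 s, during which the arm holds its last target. There are 200 camera calls.

TASK

The large pack in the yellow work lamp and the small pack in the blue workshop radio are flat (one red bar), and the two packs on the twin charger are full (four green bars). Swap them: the full large pack goes into the lamp, the full small pack into the radio, and the two flat packs onto the charger, one in each bay (either way about). Press every pack home until it snaps in and never tip one over; the grey mat is free for standing a pack on meanwhile.

Things in the scene. Friction and masses are not known exactly. Their poses are not given: they have to be found in the camera images.
- large_full: Large black plug-in battery pack, 260 g, charge gauge on top with four green bars (full). Origin: centre of the stem's underside, z up. Stem: 32 mm along x, 50 mm along y over its snap shoulders, 34 mm tall, rounded at the foot. Cap above it: 88 mm along y, 52 mm along x (grip it across x), z = 34 to 76 mm. Fits either way round.
- small_full: Small black plug-in battery pack, 200 g, charge gauge on top with four green bars (full). Origin: centre of the stem's underside, z up. Stem: 32 mm along x, 50 mm along y over its snap shoulders, 34 mm tall, rounded at the foot. Cap above it: 64 mm along y, 52 mm along x (grip it across x), z = 34 to 70 mm. Fits either way round.
- large_flat: Large black plug-in battery pack, 260 g, charge gauge on top with one red bar (flat). Origin: centre of the stem's underside, z up. Stem: 32 mm along x, 50 mm along y over its snap shoulders, 34 mm tall, rounded at the foot. Cap above it: 88 mm along y, 52 mm along x (grip it across x), z = 34 to 76 mm. Fits either way round.
- small_flat: Small black plug-in battery pack, 200 g, charge gauge on top with one red bar (flat). Origin: centre of the stem's underside, z up. Stem: 32 mm along x, 50 mm along y over its snap shoulders, 34 mm tall, rounded at the foot. Cap above it: 64 mm along y, 52 mm along x (grip it across x), z = 34 to 70 mm. Fits either way round.
- charger_a_bay (a point): Bay of the dark grey twin charger (orange trim, 120 x 214 mm), starts with a full pack. Point and axes: well floor centre, 14 mm over the bench; a plugged-in pack's origin is here, axes parallel. All four wells are alike: 44 mm (x) by 62 mm (y), mouth 32.5 mm up, bevelled 6 mm outward. Spring catches in the end walls.
- charger_b_bay (a point): Second bay of the twin charger, 106 mm from charger_a_bay along its +y, starts with the other full pack. All wells alike: the catches stop a pack about 13 mm short of home; pressed straight down with 4 to 12 N it snaps in and its foot meets the floor at this point. Pulling it straight up takes 8 to 15 N.
- lamp_bay (a point): Bay of the yellow work lamp (120 mm along x, 170 mm along y), starts with the flat large pack. Point and well as for charger_a_bay, 14 mm over the bench. Housing top 46.5 mm over the bench. The LED head stands beside the well along +y, from 50 mm to 124 mm away, up to 105 mm over the bench.
- radio_bay (a point): Bay of the blue workshop radio (120 mm along x, 170 mm along y), starts with the flat small pack. Point and well as for charger_a_bay, 14 mm over the bench. Housing top 46.5 mm over the bench. The loudspeaker block stands beside the well along -y, from 47 mm to 121 mm away, up to 102 mm over the bench.
- mat: Flat grey rubber mat, free at the start, 90 mm along x, 130 mm along y, 4 mm thick, fixed to the bench; a pack stands steadily on it. Origin: centre of its underside, z up. A bolt and a steel cup washer lie loose beyond its +y end, a heap of bolts on the bench to its right, none taller than 25 mm.
Things that resemble listed ones, but are neither listed nor needed, are in the scene too. What is shaped like the small_flat but purple is not meant.

How it is judged:
By the outcome, as a careful person would: the job done as asked, in the order asked, and still so for the second after the job is handed in, with the robot touching nothing.
It also fails if it takes over 112 s, if anything falls off the work surface, if the arm or the gripper's body presses on something with over 40 N, if the wrist force passes 120 N, or if a joint passes its speed limit or range.

## Working session

There is one attempt and no reset: what is moved stays moved. The work goes in short steps, Python scripts to look and compute and a shell command to move; the robot and the scene stay as the last step left them, time stands still between calls to the robot, and variables do not carry over. Pictures are saved under pics/ and viewed, at most 14 in all, crops included, and the job is handed in when it is done.

```bash
mkdir -p pics; ls
python3 - <<'E'
from cell import ctrl
import cv2
for n in("top","side"):
    d=ctrl.get_image(n); cv2.imwrite(f"pics/{n}0.png",cv2.resize(d["pixels"][:,:,::-1],(800,600),interpolation=cv2.INTER_CUBIC))
    print(n,{k:(v if k!="pose" else v) for k,v in d.items() if k!="pixels"})
print(ctrl.read_state())
E
```

```text
pics
top {'fx': 465.14490614765214, 'fy': 465.14490614765214, 'cx': 255.24610642451583, 'cy': 198.5692143166898, 'pose': array([[-3.59628567e-01,  8.79903805e-01, -3.10542410e-01,
         8.30853513e+01],
       [-9.33095517e-01, -3.39048427e-01,  1.19912132e-01,
         1.70007755e+02],
       [ 2.22225573e-04,  3.32889559e-01,  9.42965796e-01,
         1.30098396e+03],
       [ 0.00000000e+00,  0.00000000e+00,  0.00000000e+00,
         1.00000000e+00]])}
side {'fx': 365.6987697296982, 'fy': 365.6987697296982, 'cx': 256.0291948519891, 'cy': 188.10986274274296, 'pose': array([[-9.84118055e-01,  8.91380193e-02, -1.53512432e-01,
         3.53652749e+02],
       [-1.77440251e-01, -5.19089627e-01,  8.36098628e-01,
         9.13913217e+02],
       [-5.15853541e-03,  8.50059041e-01,  5.26662147e-01,
         5.81969460e+02],
       [ 0.00000000e+00,  0.00000000e+00,  0.00000000e+00,
         1.00000000e+00]])}
{'clock': 0.1, 'qpos': array([ 1.13423666,  0.62923226,  0.03845026,  1.51829028, -0.02701464,
        0.99631305, -0.02001011]), 'qd': array([ 0.00058774, -0.00175121,  0.0012608 , -0.0028533 , -0.00207431,
        0.00035683, -0.00048362]), 'tau': array([ 2.30007128e-03, -5.64533329e+01,  1.23019550e+00, -1.93978661e+01,
        1.12286882e-02,  5.37197397e-03, -3.48065385e-05]), 'eef_pos': array([ 235.33092388, -605.28669419,  230.48787775]), 'tool_rot': array([-3.13986765e+00,  7.87954525e-06,  3.70736643e-01]), 'force': array([ 0.10161043,  0.50382998, -0.28050681]), 'torque': array([-0.0691765 ,  0.02727392, -0.0018615 ]), 'gripper_force': 0.0, 'width': 85.54319074478256}
```

View pics/top0.png

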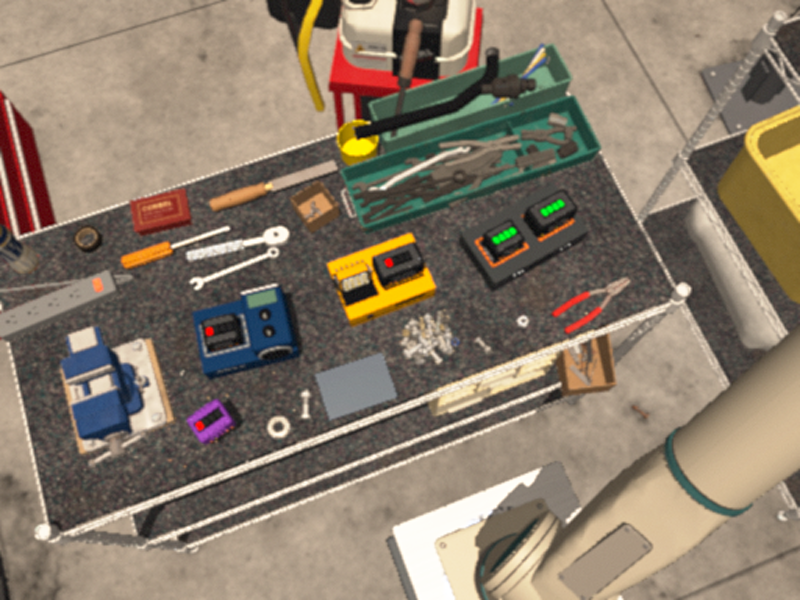

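View pics/side0.png

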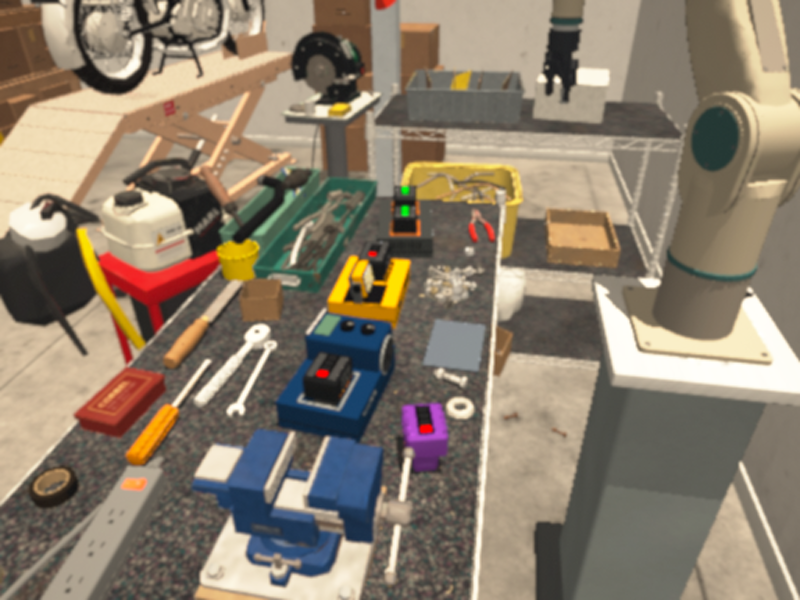

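Run:
```python
from cell import ctrl
import cv2
im=ctrl.get_image("top")["pixels"][:,:,::-1]
for n,(u,v) in dict(right=(205,115),left=(115,170)).items():
    cv2.imwrite(f"pics/{n}.png",cv2.resize(im[v:v+100,u:u+(180 if n=="right" else 150)],None,fx=4.4 if n=="right" else 5,fy=4.4 if n=="right" else 5,interpolation=cv2.INTER_CUBIC))
```

```text
(no output)
```

View pics/right.png

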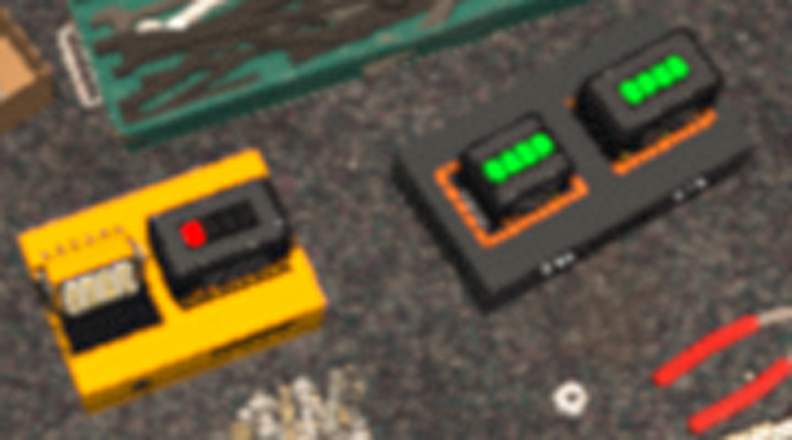

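View pics/left.png

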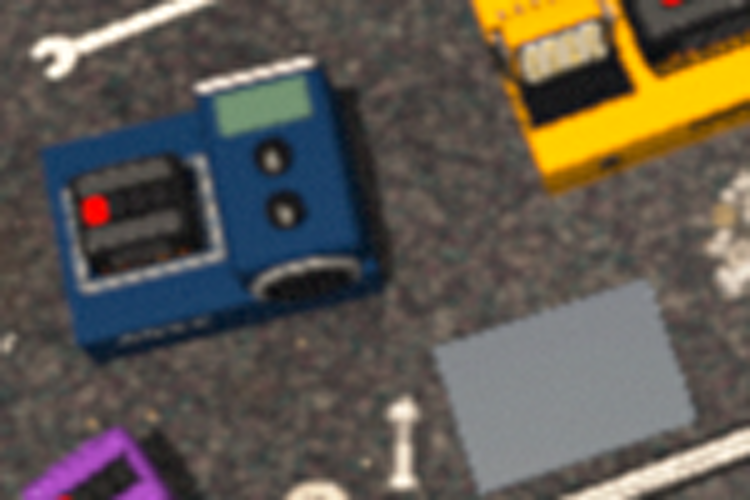

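The top picture shows: lamp with the flat large pack (800-scale 403,262), radio with the flat small pack (221,332), charger with small_full (505,233) and large_full (552,210), mat (355,385). The purple look-alike is at (210,420) and loose on the bench, so it's not meant. The crops confirm the gauges: a single red dot in the lamp and radio packs, four green bars in the charger packs; the right-hand charger pack is the longer one.

```bash
cat > h.py <<'E'
import numpy as np
from cell import ctrl
def ray(d,uv,z):
    uv=np.atleast_2d(uv).astype(float)
    c=np.c_[(uv[:,0]-d["cx"])/d["fx"],-(uv[:,1]-d["cy"])/d["fy"],-np.ones(len(uv))]@d["pose"][:3,:3].T
    o=d["pose"][:3,3]; return (o+c*((z-o[2])/c[:,2])[:,None])[:,:2]
def crop(uv,s,o): return (np.array(uv)+.5)/s-.5+np.array(o)
E
python3 - <<'E'
from h import *
d=ctrl.get_image("top")
R=lambda p,z:ray(d,crop(p,4.4,(205,115)),z)
L=lambda p,z:ray(d,crop(p,5,(115,170)),z)
def show(n,P):
    P=P.round(1); e=np.diff(np.r_[P,P[:1]],axis=0)
    print(n,P.tolist(),"mean",P.mean(0).round(1),"len",np.hypot(*e.T).round(0),"ang",np.degrees(np.arctan2(e[:,1],e[:,0])).round(1))
show("lamp top edge",R([(20,238),(260,150)],46.5))
show("lamp right edge",R([(260,150),(325,298)],46.5))
show("lamp cap",R([(150,218),(272,180),(292,235),(168,270)],90))
show("lamp gauge",R([(193,233),(248,212)],90))
show("radio rim",L([(65,190),(205,155),(225,258),(85,292)],46.5))
show("radio cap",L([(73,183),(178,155),(193,215),(88,245)],84))
show("chA rim",R([(435,172),(490,245),(588,185)],46.5))
show("chB rim",R([(572,102),(620,170),(715,118)],46.5))
show("small gauge",R([(492,169),(544,145)],84))
show("large gauge",R([(630,93),(681,68)],90))
show("mat",L([(435,350),(650,280),(695,415),(482,492)],4))
show("ch near edge bottom", R([(487,312),(752,150)],0))
E
```

```text
lamp top edge [[631.2, 103.0], [633.9, -69.5]] mean [632.6  16.8] len [173. 173.] ang [-89.1  90.9]
lamp right edge [[633.9, -69.5], [518.5, -70.2]] mean [576.2 -69.8] len [115. 115.] ang [-179.7    0.3]
lamp cap [[595.3, 22.6], [592.0, -60.6], [551.3, -58.4], [557.3, 24.4]] mean [574. -18.] len [83. 41. 83. 38.] ang [-92.3 176.9  85.9  -2.7]
lamp gauge [[575.5, 0.4], [576.5, -37.9]] mean [576.  -18.8] len [38. 38.] ang [-88.5  91.5]
radio rim [[601.2, 358.6], [592.8, 278.2], [529.9, 285.7], [539.1, 364.6]] mean [565.8 321.8] len [81. 63. 79. 62.] ang [-96.  173.2  83.3  -5.5]
radio cap [[588.1, 347.7], [582.9, 288.9], [546.5, 291.3], [550.6, 349.9]] mean [567.  319.4] len [59. 36. 59. 38.] ang [-95.1 176.2  86.   -3.4]
chA rim [[576.3, -173.4], [514.2, -186.7], [530.6, -265.5]] mean [ 540.4 -208.5] len [ 64.  80. 103.] ang [-167.9  -78.2   63.6]
chB rim [[591.0, -281.1], [532.9, -290.2], [545.0, -366.8]] mean [ 556.3 -312.7] len [59. 78. 97.] ang [-171.1  -81.    61.8]
small gauge [[550.2, -198.8], [553.8, -237.5]] mean [ 552.  -218.2] len [39. 39.] ang [-84.7  95.3]
large gauge [[565.6, -303.8], [570.3, -343.1]] mean [ 568.  -323.5] len [40. 40.] ang [-83.2  96.8]
mat [[449.1, 193.5], [443.8, 63.7], [360.0, 68.0], [361.9, 195.4]] mean [403.7 130.2] len [130.  84. 127.  87.] ang [-92.3 177.1  89.1  -1.2]
ch near edge bottom [[485.5, -178.2], [530.3, -400.1]] mean [ 507.9 -289.2] len [226. 226.] ang [-78.6 101.4]
```

```bash
cat >> h.py <<'E'
def go(x,y,yaw):
    "remaining turn about tool z (deg) and shift in tool axes (mm) once turned to yaw"
    s=ctrl.read_state(); p=s["eef_pos"]; w=np.degrees(s["tool_rot"][2]); a=np.radians(yaw)
    dx,dy=x-p[0],y-p[1]
    print("t",round(s["clock"],1),"pos",p.round(1),"rpy",np.degrees(s["tool_rot"]).round(2),"F",s["force"].round(1),"w",round(s["width"],1),
     "| turn z",round(w-yaw,2),"then shift",round(dx*np.cos(a)+dy*np.sin(a),1),round(dx*np.sin(a)-dy*np.cos(a),1))
E
python3 -m handwheel '[[[0,0,-6.95],[0,0,0],0],[[0,0,-6.95],[0,0,0],0],[[0,0,-6.95],[0,0,0],0],[[0,0,-6.95],[0,0,0],0],[[0,0,-6.95],[0,0,0],0]]'
python3 -m handwheel '[[[0,0,-6.95],[0,0,0],0],[[0,0,-6.95],[0,0,0],0],[[0,0,-6.95],[0,0,0],0],[[0,0,-6.95],[0,0,0],0],[[0,0,-6.95],[0,0,0],0]]'
python3 -m handwheel '[[[0,0,0],[0.029,0.0175,0],0],[[0,0,0],[0.029,0.0175,0],0],[[0,0,0],[0.029,0.0175,0],0],[[0,0,0],[0.029,0.0175,0],0],[[0,0,0],[0.029,0.0175,0],0]]'
python3 -c "from h import*; go(575.5,-18.5,90.7)"
```

```text
clock: 0.62
eef_pos: [235.5, -605.7, 231.1]
tool_rot: [-3.141, -0.0, 0.983]
force: [0.4, -0.0, -0.2]
width: 85.4
gripper_force: 0.0
clock: 1.03
eef_pos: [235.4, -605.7, 231.1]
tool_rot: [-3.141, -0.0, 1.59]
force: [0.3, 0.4, -1.0]
width: 85.5
gripper_force: 0.0
clock: 1.45
eef_pos: [321.5, -458.3, 231.2]
tool_rot: [-3.142, -0.0, 1.583]
force: [1.1, -0.3, -0.4]
width: 85.2
gripper_force: 0.0
t 1.4 pos [ 321.5 -458.3  231.2] rpy [-1.800e+02 -1.000e-02  9.071e+01] F [ 1.1 -0.3 -0.4] w 85.2 | turn z 0.01 then shift 436.6 259.3
```

```bash
python3 -m handwheel '[[[0,0,0],[0.0291,0.0173,0],0],[[0,0,0],[0.0291,0.0173,0],0],[[0,0,0],[0.0291,0.0173,0],0],[[0,0,0],[0.0291,0.0173,0],0],[[0,0,0],[0.0291,0.0173,0],0]]'>/dev/null
python3 -m handwheel '[[[0,0,0],[0.0291,0.0173,0],0],[[0,0,0],[0.0291,0.0173,0],0],[[0,0,0],[0.0291,0.0173,0],0],[[0,0,0],[0.0291,0.0173,0],0],[[0,0,0],[0.0291,0.0173,0],0]]'>/dev/null
python3 -m handwheel '[[[0,0,0],[0.0291,0.0173,0],0],[[0,0,0],[0.0291,0.0173,0],0],[[0,0,0],[0.0291,0.0173,0],0],[[0,0,0],[0.0291,0.0173,0],0],[[0,0,0],[0.0291,0.0173,0],0]]'>/dev/null
python3 -m handwheel '[[[0,0,0],[0,0,0.035],0],[[0,0,0],[0,0,0.035],0],[[0,0,0],[0,0,0.031],0],[[0,0,0],[0,0,0],0]]' >/dev/null
python3 - <<'E'
from h import*
import cv2
go(575.5,-18.5,90.7)
a=ctrl.get_image("side")["pixels"][100:220,180:300,::-1]; b=ctrl.get_image("top")["pixels"][100:220,190:310,::-1]
cv2.imwrite("pics/g1.png",cv2.resize(np.hstack([a,b]),(800,400),interpolation=cv2.INTER_CUBIC))
E
```

```text
t 3.0 pos [570.4 -20.1 124.7] rpy [-1.7934e+02  1.0000e-02  9.0780e+01] F [-1.6 -0.6 -0. ] w 85.4 | turn z 0.08 then shift 1.5 5.1
```

View pics/g1.png

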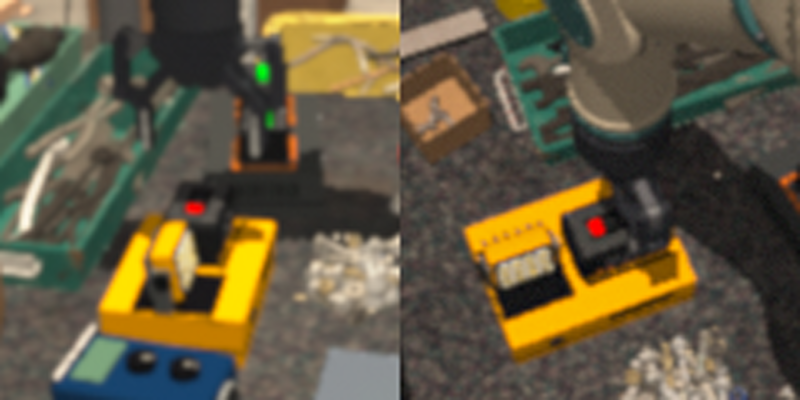

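The side half (left) shows the open fingers at (145,140) and (265,140) straddling the lamp pack at (197,208), and the top half agrees. Correct by 5 mm, then descend and grip.

```bash
python3 -m handwheel '[[[0,0,0],[0.0015,0.005,0],0],[[0,0,0],[0,0,0.026],0],[[0,0,0],[0,0,0.026],0],[[0,0,0],[0,0,0.026],0],[[0,0,0],[0,0,0],0]]' 
python3 -m handwheel '[[[0,0,0],[0,0,0],1],[[0,0,0],[0,0,0],1],[[0,0,0],[0,0,0],1],[[0,0,0],[0,0,0],1],[[0,0,0],[0,0,0],1]]' 
python3 -m handwheel '[[[0,0,0],[0,0,0],1],[[0,0,0],[0,0,0],1],[[0,0,0],[0,0,0],1],[[0,0,0],[0,0,0],1],[[0,0,0],[0,0,0],1]]'; python3 -c "from h import*; go(575.5,-18.5,90.7)"
```

```text
clock: 3.55
eef_pos: [579.0, -18.5, 50.6]
tool_rot: [-3.138, 0.0, 1.583]
force: [-1.0, -0.3, 0.1]
width: 86.0
gripper_force: 0.0
clock: 3.97
eef_pos: [578.6, -18.5, 54.8]
tool_rot: [-3.14, 0.001, 1.583]
force: [-6.1, -0.2, 8.2]
width: 52.0
gripper_force: 60.9
clock: 4.38
eef_pos: [578.6, -18.5, 54.8]
tool_rot: [-3.14, 0.001, 1.583]
force: [-6.4, -0.2, 9.0]
width: 51.9
gripper_force: 60.9
t 4.4 pos [578.6 -18.5  54.8] rpy [-1.799e+02  5.000e-02  9.072e+01] F [-6.4 -0.2  9. ] w 51.9 | turn z 0.02 then shift 0.0 -3.1
```

```bash
python3 -m handwheel '[[[0,0,0],[0,0,-0.01],1],[[0,0,0],[0,0,-0.01],1],[[0,0,0],[0,0,-0.02],1],[[0,0,0],[0,0,-0.03],1],[[0,0,0],[0,0,-0.03],1]]' 
python3 -m handwheel '[[[0,0,0],[0,0,-0.02],1],[[0,0,0],[0,0,0],1],[[0,0,0],[0,0,0],1]]'; python3 -c "from h import*; go(404,130,88)"
```

```text
clock: 4.8
eef_pos: [580.5, -18.2, 154.8]
tool_rot: [3.14, -0.0, 1.584]
force: [1.0, -0.1, -3.2]
width: 51.8
gripper_force: 65.0
clock: 5.05
eef_pos: [581.6, -18.4, 174.8]
tool_rot: [3.136, 0.0, 1.583]
force: [-1.1, -0.8, -2.8]
width: 51.5
gripper_force: 65.1
t 5.0 pos [581.6 -18.4 174.8] rpy [1.7969e+02 1.0000e-02 9.0730e+01] F [-1.1 -0.8 -2.8] w 51.5 | turn z 2.73 then shift 142.1 -182.7
```

```bash
python3 -m handwheel '[[[0,0,2.7],[0,0,0],1],[[0,0,0],[0.02,-0.026,0],1],[[0,0,0],[0.02,-0.026,0],1],[[0,0,0],[0.02,-0.026,0],1],[[0,0,0],[0.02,-0.026,0],1]]' >/dev/null
python3 -m handwheel '[[[0,0,0],[0.02,-0.026,0],1],[[0,0,0],[0.02,-0.026,0],1],[[0,0,0],[0.02,-0.026,0],1],[[0,0,0],[0,0,0],1],[[0,0,0],[0,0,0],1]]' >/dev/null
python3 -m handwheel '[[[0,0,0],[0,0,0],1],[[0,0,0],[0,0,0],1]]'; python3 -c "from h import*; go(404,130,88)"
```

```text
clock: 6.05
eef_pos: [403.7, 127.0, 172.0]
tool_rot: [3.141, 0.0, 1.535]
force: [0.3, -1.3, -2.6]
width: 51.9
gripper_force: 65.0
t 6.0 pos [403.7 127.  172. ] rpy [1.7999e+02 2.0000e-02 8.7940e+01] F [ 0.3 -1.3 -2.6] w 51.9 | turn z -0.06 then shift 3.0 0.2
```

```bash
python3 -m handwheel '[[[0,0,0],[0.003,0,0.03],1],[[0,0,0],[0,0,0.035],1],[[0,0,0],[0,0,0.03],1],[[0,0,0],[0,0,0.02],1],[[0,0,0],[0,0,0.005],1]]' 
python3 -m handwheel '[[[0,0,0],[0,0,0.002],1],[[0,0,0],[0,0,0.002],1],[[0,0,0],[0,0,0.002],1],[[0,0,0],[0,0,0],1],[[0,0,0],[0,0,0],1]]'
```

```text
clock: 6.47
eef_pos: [402.2, 129.4, 49.1]
tool_rot: [-3.137, 0.003, 1.535]
force: [-0.4, -0.6, -2.8]
width: 52.3
gripper_force: 65.0
clock: 6.88
eef_pos: [403.8, 130.1, 46.0]
tool_rot: [3.141, 0.0, 1.535]
force: [0.5, 0.1, -3.0]
width: 52.0
gripper_force: 65.0
```

```bash
python3 -m handwheel '[[[0,0,0],[0,0,0.001],1],[[0,0,0],[0,0,0.001],1],[[0,0,0],[0,0,0],1],[[0,0,0],[0,0,0],1]]' 
python3 -m handwheel '[[[0,0,0],[0,0,0.001],1],[[0,0,0],[0,0,0],1],[[0,0,0],[0,0,0],1]]'
```

```text
clock: 7.22
eef_pos: [403.6, 130.6, 44.8]
tool_rot: [3.14, 0.0, 1.536]
force: [0.3, -0.8, 3.5]
width: 51.9
gripper_force: 65.2
clock: 7.47
eef_pos: [403.5, 130.6, 44.6]
tool_rot: [3.139, 0.0, 1.537]
force: [-2.6, -1.5, 17.3]
width: 52.0
gripper_force: 66.1
```

```bash
python3 -m handwheel '[[[0,0,0],[0,0,-0.001],1],[[0,0,0],[0,0,0],0],[[0,0,0],[0,0,0],0],[[0,0,0],[0,0,0],0],[[0,0,0],[0,0,0],0]]' 
python3 -m handwheel '[[[0,0,0],[0,0,0],0],[[0,0,0],[0,0,-0.03],0],[[0,0,0],[0,0,-0.035],0],[[0,0,0],[0,0,-0.035],0],[[0,0,0],[0,0,-0.035],0]]'
python3 - <<'E'
from h import*
import cv2
go(568,-324,98.7)
b=ctrl.get_image("side")["pixels"][120:280,210:370,::-1]
cv2.imwrite("pics/m1.png",cv2.resize(b,(480,480),interpolation=cv2.INTER_CUBIC))
E
```

```text
clock: 7.88
eef_pos: [403.0, 130.9, 44.2]
tool_rot: [-3.142, -0.0, 1.537]
force: [-0.3, 0.1, 0.1]
width: 85.1
gripper_force: 0.0
clock: 8.3
eef_pos: [402.1, 130.8, 180.6]
tool_rot: [-3.14, 0.0, 1.537]
force: [1.3, -1.4, -0.4]
width: 85.3
gripper_force: 0.0
t 8.3 pos [402.1 130.8 180.6] rpy [-179.9     0.     88.08] F [ 1.3 -1.4 -0.4] w 85.3 | turn z -10.62 then shift -474.6 95.2
```

View pics/m1.png

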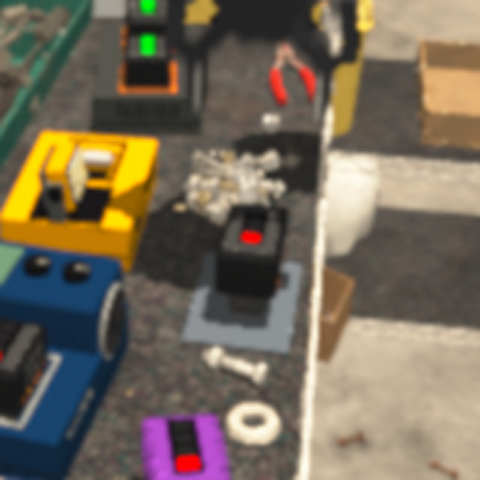

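The picture shows the flat large pack standing upright on the mat (250,245). Next, the full large pack.

```bash
python3 -m handwheel '[[[0,0,-5.3],[0,0,0],0],[[0,0,-5.3],[0,0,0],0],[[0,0,0],[-0.0339,0.0068,0],0],[[0,0,0],[-0.0339,0.0068,0],0],[[0,0,0],[-0.0339,0.0068,0],0]]' >/dev/null
python3 -m handwheel '[[[0,0,0],[-0.0339,0.0068,0],0],[[0,0,0],[-0.0339,0.0068,0],0],[[0,0,0],[-0.0339,0.0068,0],0],[[0,0,0],[-0.0339,0.0068,0],0],[[0,0,0],[-0.0339,0.0068,0],0]]' >/dev/null
python3 -m handwheel '[[[0,0,0],[-0.0339,0.0068,0],0],[[0,0,0],[-0.0339,0.0068,0],0],[[0,0,0],[-0.0339,0.0068,0],0],[[0,0,0],[-0.0339,0.0068,0],0],[[0,0,0],[-0.0339,0.0068,0],0]]' >/dev/null
python3 -m handwheel '[[[0,0,0],[-0.0339,0.0068,0],0],[[0,0,0],[0,0,0.02],0],[[0,0,0],[0,0,0.02],0],[[0,0,0],[0,0,0],0],[[0,0,0],[0,0,0],0]]' 
python3 -c "from h import*; go(568,-324,98.7)"
```

```text
clock: 10.02
eef_pos: [567.4, -323.4, 138.1]
tool_rot: [-3.139, -0.002, 1.722]
force: [0.7, 0.1, 0.6]
width: 85.2
gripper_force: 0.0
t 10.0 pos [ 567.4 -323.4  138.1] rpy [-1.7985e+02 -1.2000e-01  9.8670e+01] F [0.7 0.1 0.6] w 85.2 | turn z -0.03 then shift -0.7 0.5
```

```bash
python3 -m handwheel '[[[0,0,0],[-0.0007,0.0005,0.03],0],[[0,0,0],[0,0,0.03],0],[[0,0,0],[0,0,0.023],0],[[0,0,0],[0,0,0],0],[[0,0,0],[0,0,0],0]]' 
python3 -m handwheel '[[[0,0,0],[0,0,0],1],[[0,0,0],[0,0,0],1],[[0,0,0],[0,0,0],1],[[0,0,0],[0,0,0],1],[[0,0,0],[0,0,0],1]]' 
python3 -m handwheel '[[[0,0,0],[0,0,0],1],[[0,0,0],[0,0,0],1]]'; python3 -c "from h import*; go(568,-324,98.7)"
```

```text
clock: 10.43
eef_pos: [569.2, -324.1, 56.8]
tool_rot: [-3.141, -0.001, 1.722]
force: [-0.4, 0.1, 0.1]
width: 85.3
gripper_force: 0.0
clock: 10.85
eef_pos: [570.1, -325.2, 58.7]
tool_rot: [3.139, 0.002, 1.721]
force: [-2.0, 0.3, 6.3]
width: 51.4
gripper_force: 62.3
clock: 11.02
eef_pos: [570.1, -325.2, 58.7]
tool_rot: [3.139, 0.002, 1.721]
force: [-1.8, 0.2, 5.9]
width: 50.7
gripper_force: 62.3
t 11.0 pos [ 570.1 -325.2   58.7] rpy [1.7986e+02 1.1000e-01 9.8630e+01] F [-1.8  0.2  5.9] w 50.7 | turn z -0.07 then shift 1.5 -1.9
```

```bash
python3 -m handwheel '[[[0,0,0],[0,0,-0.01],1],[[0,0,0],[0,0,-0.01],1],[[0,0,0],[0,0,-0.02],1],[[0,0,0],[0,0,-0.03],1],[[0,0,0],[0,0,-0.03],1]]' 
python3 -m handwheel '[[[0,0,0],[0,0,-0.02],1],[[0,0,0],[0,0,0],1],[[0,0,0],[0,0,0],1]]'; python3 -c "from h import*; go(577,-18.5,90.7)"
```

```text
clock: 11.43
eef_pos: [568.3, -324.3, 157.8]
tool_rot: [-3.141, -0.001, 1.722]
force: [0.7, -0.0, -3.3]
width: 51.3
gripper_force: 65.8
clock: 11.68
eef_pos: [569.6, -325.0, 178.3]
tool_rot: [3.139, 0.002, 1.721]
force: [-0.0, -0.1, -2.6]
width: 51.0
gripper_force: 66.0
t 11.7 pos [ 569.6 -325.   178.3] rpy [1.7986e+02 1.1000e-01 9.8630e+01] F [-0.  -0.1 -2.6] w 51.0 | turn z 7.93 then shift 306.3 11.1
```

```bash
python3 -m handwheel '[[[0,0,4],[0,0,0],1],[[0,0,3.9],[0,0,0],1],[[0,0,0],[0.034,0.0012,0],1],[[0,0,0],[0.034,0.0012,0],1],[[0,0,0],[0.034,0.0012,0],1]]' >/dev/null
python3 -m handwheel '[[[0,0,0],[0.034,0.0012,0],1],[[0,0,0],[0.034,0.0012,0],1],[[0,0,0],[0.034,0.0012,0],1],[[0,0,0],[0.034,0.0012,0],1],[[0,0,0],[0.034,0.0012,0],1]]' >/dev/null
python3 -m handwheel '[[[0,0,0],[0.034,0.0012,0],1],[[0,0,0],[0,0,0.03],1],[[0,0,0],[0,0,0.02],1],[[0,0,0],[0,0,0],1],[[0,0,0],[0,0,0],1]]'
python3 - <<'E'
from h import*
import cv2
go(577,-18.5,90.7)
a=ctrl.get_image("side")["pixels"][100:220,180:300,::-1]; b=ctrl.get_image("top")["pixels"][100:220,190:310,::-1]
cv2.imwrite("pics/g2.png",cv2.resize(np.hstack([a,b]),(800,400),interpolation=cv2.INTER_CUBIC))
E
```

```text
clock: 12.93
eef_pos: [573.9, -19.0, 124.5]
tool_rot: [-3.137, 0.0, 1.584]
force: [0.1, -0.5, -2.5]
width: 50.9
gripper_force: 65.6
t 12.9 pos [573.9 -19.  124.5] rpy [-1.7971e+02  1.0000e-02  9.0750e+01] F [ 0.1 -0.5 -2.5] w 50.9 | turn z 0.05 then shift 0.4 3.1
```

View pics/g2.png

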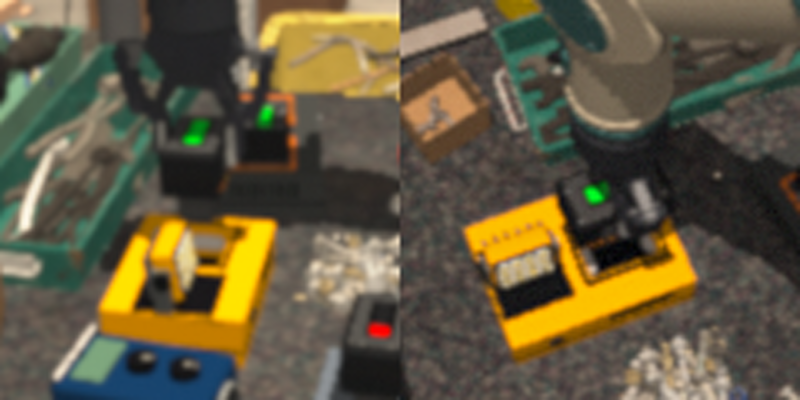

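The picture shows the full pack hanging upright over the empty lamp well. Lower it to just above the mouth and re-check.

```bash
python3 -m handwheel '[[[0,0,0],[0,0,0.015],1],[[0,0,0],[0,0,0.01],1],[[0,0,0],[0,0,0],1],[[0,0,0],[0,0,0],1],[[0,0,0],[0,0,0],1]]' 
python3 -m handwheel '[[[0,0,0],[0,0,0],1],[[0,0,0],[0,0,0],1],[[0,0,0],[0,0,0],1]]';python3 -c "from h import*; go(577,-18.5,90.7)"
```

```text
clock: 13.45
eef_pos: [576.3, -18.6, 102.0]
tool_rot: [3.141, -0.0, 1.583]
force: [-0.3, 0.5, -2.8]
width: 50.8
gripper_force: 65.8
clock: 13.7
eef_pos: [576.1, -18.6, 101.8]
tool_rot: [3.141, 0.0, 1.584]
force: [-0.4, -0.8, -3.4]
width: 51.2
gripper_force: 65.8
t 13.7 pos [576.1 -18.6 101.8] rpy [179.95   0.    90.74] F [-0.4 -0.8 -3.4] w 51.2 | turn z 0.04 then shift 0.1 0.9
```

```bash
python3 -m handwheel '[[[0,0,0],[0,0.001,0.01],1],[[0,0,0],[0,0,0.01],1],[[0,0,0],[0,0,0.005],1],[[0,0,0],[0,0,0.002],1],[[0,0,0],[0,0,0],1]]' 
python3 -m handwheel '[[[0,0,0],[0,0,0.003],1],[[0,0,0],[0,0,0.002],1],[[0,0,0],[0,0,0],1]]'
```

```text
clock: 14.12
eef_pos: [576.1, -19.8, 73.5]
tool_rot: [-3.139, 0.002, 1.583]
force: [-0.6, -4.3, -0.5]
width: 51.3
gripper_force: 66.0
clock: 14.37
eef_pos: [577.3, -18.5, 69.3]
tool_rot: [3.141, -0.0, 1.584]
force: [0.5, -2.2, -1.6]
width: 51.1
gripper_force: 66.0
```

```bash
python3 -m handwheel '[[[0,0,0],[0,0,0.002],1],[[0,0,0],[0,0,0.002],1],[[0,0,0],[0,0,0.002],1],[[0,0,0],[0,0,0],1]]' 
python3 -m handwheel '[[[0,0,0],[0,0,0.002],1],[[0,0,0],[0,0,0.002],1],[[0,0,0],[0,0,0],1]]'
```

```text
clock: 14.7
eef_pos: [576.8, -18.8, 62.4]
tool_rot: [-3.141, -0.0, 1.584]
force: [1.6, -2.3, -6.9]
width: 51.1
gripper_force: 65.4
clock: 14.95
eef_pos: [576.2, -19.3, 58.9]
tool_rot: [-3.14, 0.001, 1.583]
force: [0.2, -4.1, -5.0]
width: 51.0
gripper_force: 65.6
```

```bash
python3 -m handwheel '[[[0,0,0],[0,0,0.001],1],[[0,0,0],[0,0,0.001],1],[[0,0,0],[0,0,0],1],[[0,0,0],[0,0,0],1]]'
```

```text
clock: 15.28
eef_pos: [576.2, -19.4, 58.7]
tool_rot: [-3.141, 0.002, 1.583]
force: [-4.1, -4.6, 11.1]
width: 51.5
gripper_force: 67.4
```

Seated at exactly the grip height (58.7). Release and move on to the radio.

```bash
python3 -m handwheel '[[[0,0,0],[0,0,-0.001],1],[[0,0,0],[0,0,0],0],[[0,0,0],[0,0,0],0],[[0,0,0],[0,0,0],0],[[0,0,0],[0,0,0],0]]' 
python3 -m handwheel '[[[0,0,0],[0,0,0],0],[[0,0,0],[0,0,-0.03],0],[[0,0,0],[0,0,-0.03],0],[[0,0,0],[0,0,-0.035],0],[[0,0,0],[0,0,-0.035],0]]' 
python3 -m handwheel '[[[0,0,3.3],[0,0,0],0],[[0,0,3.4],[0,0,0],0],[[0,0,0],[0,0,0],0]]'  >/dev/null
python3 -c "from h import*; go(566,321,84)"
```

```text
clock: 15.7
eef_pos: [577.2, -17.3, 58.4]
tool_rot: [3.141, -0.001, 1.585]
force: [-0.3, -1.0, -0.1]
width: 85.5
gripper_force: 0.0
clock: 16.12
eef_pos: [576.4, -18.0, 189.4]
tool_rot: [-3.141, -0.001, 1.584]
force: [-0.1, -0.2, -0.6]
width: 85.2
gripper_force: 0.0
t 16.4 pos [577.2 -18.4 189.2] rpy [ 1.799e+02 -1.000e-02  8.396e+01] F [-0.7 -0.6 -0.4] w 85.4 | turn z -0.04 then shift 336.3 -46.6
```

```bash
python3 -m handwheel '[[[0,0,0],[0.0336,-0.0047,0],0],[[0,0,0],[0.0336,-0.0047,0],0],[[0,0,0],[0.0336,-0.0047,0],0],[[0,0,0],[0.0336,-0.0047,0],0],[[0,0,0],[0.0336,-0.0047,0],0]]' >/dev/null
python3 -m handwheel '[[[0,0,0],[0.0336,-0.0047,0],0],[[0,0,0],[0.0336,-0.0047,0],0],[[0,0,0],[0.0336,-0.0047,0],0],[[0,0,0],[0.0336,-0.0047,0],0],[[0,0,0],[0.0336,-0.0047,0],0]]' >/dev/null
python3 -m handwheel '[[[0,0,0],[0,0,0.03],0],[[0,0,0],[0,0,0.03],0],[[0,0,0],[0,0,0],0],[[0,0,0],[0,0,0],0],[[0,0,0],[0,0,0],0]]' >/dev/null
python3 - <<'E'
from h import*
import cv2
go(566,321,84)
a=ctrl.get_image("side")["pixels"][100:280,150:330,::-1]; b=ctrl.get_image("top")["pixels"][120:280,110:270,::-1]
cv2.imwrite("pics/g3.png",np.hstack([cv2.resize(i,(400,400),interpolation=cv2.INTER_CUBIC) for i in (a,b)]))
E
```

```text
t 17.6 pos [565.5 320.6 129.2] rpy [ 1.7997e+02 -5.0000e-02  8.4050e+01] F [ 0.4 -0.5 -0.1] w 85.6 | turn z 0.05 then shift 0.4 0.4
```

View pics/g3.png

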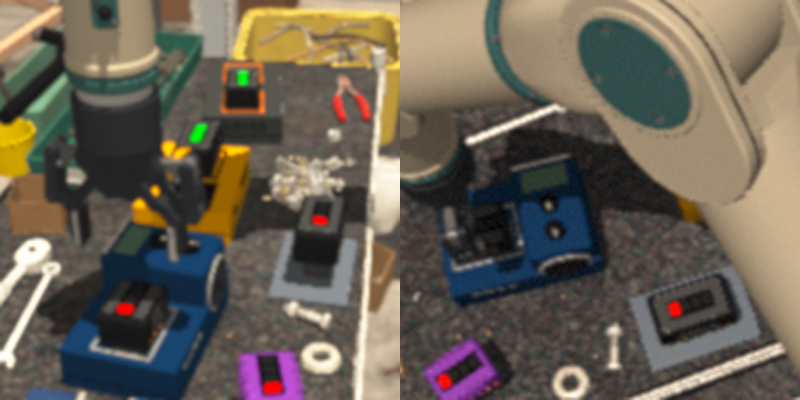

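Fingers straddle the flat small pack in the radio (side half: fingers (80,200) and (180,200), pack (130,310)). Descend and grip.

```bash
python3 -m handwheel '[[[0,0,0],[0,0,0.03],0],[[0,0,0],[0,0,0.03],0],[[0,0,0],[0,0,0.019],0],[[0,0,0],[0,0,0],0],[[0,0,0],[0,0,0],0]]' 
python3 -m handwheel '[[[0,0,0],[0,0,0],1],[[0,0,0],[0,0,0],1],[[0,0,0],[0,0,0],1],[[0,0,0],[0,0,0],1],[[0,0,0],[0,0,0],1]]' 
python3 -m handwheel '[[[0,0,0],[0,0,0],1],[[0,0,0],[0,0,0],1]]'; python3 -c "from h import*; go(566,321,84)"
```

```text
clock: 18.13
eef_pos: [565.4, 320.5, 50.1]
tool_rot: [3.141, -0.0, 1.466]
force: [0.0, 0.6, 0.2]
width: 85.2
gripper_force: 0.0
clock: 18.55
eef_pos: [566.0, 321.4, 51.5]
tool_rot: [3.139, -0.002, 1.467]
force: [-0.5, -0.4, 8.2]
width: 51.4
gripper_force: 63.5
clock: 18.72
eef_pos: [566.1, 321.4, 51.6]
tool_rot: [3.139, -0.002, 1.467]
force: [-0.3, -0.8, 6.8]
width: 51.1
gripper_force: 63.5
t 18.7 pos [566.1 321.4  51.6] rpy [ 1.7984e+02 -1.2000e-01  8.4040e+01] F [-0.3 -0.8  6.8] w 51.1 | turn z 0.04 then shift -0.4 -0.0
```

```bash
python3 -m handwheel '[[[0,0,0],[0,0,-0.01],1],[[0,0,0],[0,0,-0.01],1],[[0,0,0],[0,0,-0.02],1],[[0,0,0],[0,0,-0.03],1],[[0,0,0],[0,0,-0.03],1]]' 
python3 -m handwheel '[[[0,0,0],[0,0,-0.03],1],[[0,0,-4.9],[0,0,0],1],[[0,0,-4.9],[0,0,0],1],[[0,0,-4.8],[0,0,0],1],[[0,0,0],[0,0,0],1]]'; python3 -c "from h import*; go(569.5,-324.5,98.7)"
```

```text
clock: 19.13
eef_pos: [564.3, 319.9, 150.6]
tool_rot: [-3.14, 0.001, 1.467]
force: [0.8, -0.1, -0.9]
width: 50.8
gripper_force: 65.0
clock: 19.55
eef_pos: [565.1, 320.1, 180.5]
tool_rot: [3.141, -0.0, 1.723]
force: [-0.0, -0.7, -2.6]
width: 51.2
gripper_force: 65.2
t 19.6 pos [565.1 320.1 180.5] rpy [179.96  -0.    98.75] F [-0.  -0.7 -2.6] w 51.2 | turn z 0.05 then shift -637.9 -93.1
```

```bash
python3 -m handwheel '[[[0,0,0],[-0.0354,-0.0052,0],1],[[0,0,0],[-0.0354,-0.0052,0],1],[[0,0,0],[-0.0354,-0.0052,0],1],[[0,0,0],[-0.0354,-0.0052,0],1],[[0,0,0],[-0.0354,-0.0052,0],1]]' >/dev/null
python3 -m handwheel '[[[0,0,0],[-0.0354,-0.0052,0],1],[[0,0,0],[-0.0354,-0.0052,0],1],[[0,0,0],[-0.0354,-0.0052,0],1],[[0,0,0],[-0.0354,-0.0052,0],1],[[0,0,0],[-0.0354,-0.0052,0],1]]' >/dev/null
python3 -m handwheel '[[[0,0,0],[-0.0354,-0.0052,0],1],[[0,0,0],[-0.0354,-0.0052,0],1],[[0,0,0],[-0.0354,-0.0052,0],1],[[0,0,0],[-0.0354,-0.0052,0],1],[[0,0,0],[-0.0354,-0.0052,0],1]]' >/dev/null
python3 -m handwheel '[[[0,0,0],[-0.0354,-0.0052,0],1],[[0,0,0],[-0.0354,-0.0052,0],1],[[0,0,0],[-0.0354,-0.0052,0],1],[[0,0,0],[0,0,0],1],[[0,0,0],[0,0,0],1]]' >/dev/null
python3 -m handwheel '[[[0,0,0],[0,0,0.03],1],[[0,0,0],[0,0,0.03],1],[[0,0,0],[0,0,0.02],1],[[0,0,0],[0,0,0],1],[[0,0,0],[0,0,0],1]]' 
python3 -c "from h import*; go(569.5,-324.5,98.7)"
```

```text
clock: 21.63
eef_pos: [568.0, -321.8, 99.1]
tool_rot: [-3.14, -0.002, 1.723]
force: [1.2, -0.4, -0.9]
width: 51.3
gripper_force: 65.0
t 21.6 pos [ 568.  -321.8   99.1] rpy [-1.7992e+02 -1.1000e-01  9.8690e+01] F [ 1.2 -0.4 -0.9] w 51.3 | turn z -0.01 then shift -2.9 1.1
```

```bash
python3 -m handwheel '[[[0,0,0],[-0.0025,0.001,0],1],[[0,0,0],[0,0,0.01],1],[[0,0,0],[0,0,0.01],1],[[0,0,0],[0,0,0.01],1],[[0,0,0],[0,0,0],1]]' 
python3 -m handwheel '[[[0,0,0],[0,0,0.003],1],[[0,0,0],[0,0,0.002],1],[[0,0,0],[0,0,0.002],1],[[0,0,0],[0,0,0],1]]'
python3 -m handwheel '[[[0,0,0],[0,0,0.002],1],[[0,0,0],[0,0,0.002],1],[[0,0,0],[0,0,0.002],1],[[0,0,0],[0,0,0],1]]'
```

```text
clock: 22.05
eef_pos: [568.5, -323.6, 67.2]
tool_rot: [-3.139, -0.004, 1.723]
force: [-0.3, 1.2, -2.0]
width: 51.1
gripper_force: 65.1
clock: 22.38
eef_pos: [570.0, -324.9, 62.2]
tool_rot: [3.141, -0.001, 1.722]
force: [-0.7, 4.4, -0.0]
width: 51.2
gripper_force: 65.4
clock: 22.72
eef_pos: [569.1, -324.8, 55.1]
tool_rot: [-3.141, -0.002, 1.722]
force: [-0.1, 5.7, -4.0]
width: 51.3
gripper_force: 65.0
```

```bash
python3 -m handwheel '[[[0,0,0],[0,0,0.002],1],[[0,0,0],[0,0,0.001],1],[[0,0,0],[0,0,0],1],[[0,0,0],[0,0,0],1]]'
python3 -m handwheel '[[[0,0,0],[0,0,0.001],1],[[0,0,0],[0,0,0],1],[[0,0,0],[0,0,0],1]]'
```

```text
clock: 23.05
eef_pos: [568.7, -324.8, 51.9]
tool_rot: [-3.14, -0.002, 1.722]
force: [1.1, 5.9, -5.1]
width: 51.4
gripper_force: 64.8
clock: 23.3
eef_pos: [568.7, -324.8, 51.7]
tool_rot: [-3.14, -0.002, 1.722]
force: [-2.2, 5.9, -0.5]
width: 51.3
gripper_force: 65.3
```

```bash
python3 -m handwheel '[[[0,0,0],[0,0,0.001],1],[[0,0,0],[0,0,0],1],[[0,0,0],[0,0,0],1]]'
python3 -m handwheel '[[[0,0,0],[0,0,-0.001],1],[[0,0,0],[0,0,0],0],[[0,0,0],[0,0,0],0],[[0,0,0],[0,0,0],0],[[0,0,0],[0,0,0],0]]' 
python3 -m handwheel '[[[0,0,0],[0,0,0],0],[[0,0,0],[0,0,-0.03],0],[[0,0,0],[0,0,-0.03],0],[[0,0,0],[0,0,-0.02],0],[[0,0,0],[0,0,0],0]]' 
python3 -c "from h import*; go(553.5,-219.5,98.7)"
```

```text
clock: 23.55
eef_pos: [568.7, -324.8, 51.6]
tool_rot: [-3.14, -0.002, 1.722]
force: [-3.2, 6.4, 6.4]
width: 51.3
gripper_force: 65.9
clock: 23.97
eef_pos: [569.6, -327.5, 52.5]
tool_rot: [3.141, 0.002, 1.72]
force: [0.2, -0.7, -0.6]
width: 85.2
gripper_force: 0.0
clock: 24.38
eef_pos: [572.7, -327.1, 137.4]
tool_rot: [3.134, 0.005, 1.721]
force: [-0.3, -0.4, 0.2]
width: 85.5
gripper_force: 0.0
t 24.4 pos [ 572.7 -327.1  137.4] rpy [179.58   0.29  98.62] F [-0.3 -0.4  0.2] w 85.5 | turn z -0.08 then shift 109.3 -2.7
```

```bash
python3 -m handwheel '[[[0,0,0],[0.0273,0,0],0],[[0,0,0],[0.0273,0,0],0],[[0,0,0],[0.0273,0,0],0],[[0,0,0],[0.0273,0,0],0],[[0,0,0],[0,0,0],0]]' >/dev/null
python3 -m handwheel '[[[0,0,0],[0,0,0],0],[[0,0,0],[0,0,0],0],[[0,0,0],[0,0,0],0]]' 
python3 -c "from h import*; go(553.5,-219.5,98.7)"
```

```text
clock: 25.05
eef_pos: [553.0, -219.6, 131.9]
tool_rot: [-3.141, 0.001, 1.72]
force: [-0.4, -0.5, 0.3]
width: 85.4
gripper_force: 0.0
t 25.1 pos [ 553.  -219.6  131.9] rpy [-1.7998e+02  5.0000e-02  9.8530e+01] F [-0.4 -0.5  0.3] w 85.4 | turn z -0.17 then shift -0.0 0.5
```

```bash
python3 -m handwheel '[[[0,0,0],[0,0,0.03],0],[[0,0,0],[0,0,0.03],0],[[0,0,0],[0,0,0.022],0],[[0,0,0],[0,0,0],0],[[0,0,0],[0,0,0],0]]' 
python3 -m handwheel '[[[0,0,0],[0,0,0],1],[[0,0,0],[0,0,0],1],[[0,0,0],[0,0,0],1],[[0,0,0],[0,0,0],1],[[0,0,0],[0,0,0],1]]' >/dev/null
python3 -m handwheel '[[[0,0,0],[0,0,0],1],[[0,0,0],[0,0,0],1]]'
python3 -m handwheel '[[[0,0,0],[0,0,-0.01],1],[[0,0,0],[0,0,-0.01],1],[[0,0,0],[0,0,-0.02],1],[[0,0,0],[0,0,-0.03],1],[[0,0,0],[0,0,-0.03],1]]' 
python3 -m handwheel '[[[0,0,0],[0,0,-0.03],1],[[0,0,4.9],[0,0,0],1],[[0,0,4.9],[0,0,0],1],[[0,0,4.8],[0,0,0],1],[[0,0,0],[0,0,0],1]]'; python3 -c "from h import*; go(565.5,321,84)"
```

```text
clock: 25.47
eef_pos: [552.3, -218.7, 49.4]
tool_rot: [-3.139, -0.001, 1.72]
force: [0.7, 1.1, 0.3]
width: 85.6
gripper_force: 0.0
clock: 26.05
eef_pos: [553.7, -218.5, 52.1]
tool_rot: [3.14, 0.002, 1.721]
force: [-0.9, -0.2, 6.2]
width: 51.4
gripper_force: 61.6
clock: 26.47
eef_pos: [552.7, -217.5, 152.0]
tool_rot: [-3.141, -0.001, 1.722]
force: [1.0, -1.1, -2.1]
width: 51.0
gripper_force: 65.4
clock: 26.88
eef_pos: [553.4, -217.7, 181.9]
tool_rot: [3.14, 0.001, 1.465]
force: [0.7, 0.7, -1.0]
width: 51.3
gripper_force: 65.4
t 26.9 pos [ 553.4 -217.7  181.9] rpy [1.799e+02 3.000e-02 8.394e+01] F [ 0.7  0.7 -1. ] w 51.3 | turn z -0.06 then shift 537.1 -44.3
```

```bash
python3 -m handwheel '[[[0,0,0],[0.0358,-0.003,0],1],[[0,0,0],[0.0358,-0.003,0],1],[[0,0,0],[0.0358,-0.003,0],1],[[0,0,0],[0.0358,-0.003,0],1],[[0,0,0],[0.0358,-0.003,0],1]]' >/dev/null
python3 -m handwheel '[[[0,0,0],[0.0358,-0.003,0],1],[[0,0,0],[0.0358,-0.003,0],1],[[0,0,0],[0.0358,-0.003,0],1],[[0,0,0],[0.0358,-0.003,0],1],[[0,0,0],[0.0358,-0.003,0],1]]' >/dev/null
python3 -m handwheel '[[[0,0,0],[0.0358,-0.003,0],1],[[0,0,0],[0.0358,-0.003,0],1],[[0,0,0],[0.0358,-0.003,0],1],[[0,0,0],[0.0358,-0.003,0],1],[[0,0,0],[0.0358,-0.003,0],1]]' >/dev/null
python3 -m handwheel '[[[0,0,0],[0,0,0],1],[[0,0,0],[0,0,0.03],1],[[0,0,0],[0,0,0.03],1],[[0,0,0],[0,0,0.02],1],[[0,0,0],[0,0,0],1]]'>/dev/null
python3 -m handwheel '[[[0,0,0],[0,0,0],1],[[0,0,0],[0,0,0],1],[[0,0,0],[0,0,0],1]]' 
python3 -c "from h import*; go(565.5,321,84)"
```

```text
clock: 28.8
eef_pos: [565.2, 321.8, 102.5]
tool_rot: [3.139, -0.003, 1.467]
force: [0.9, 0.6, -1.6]
width: 51.4
gripper_force: 65.3
t 28.8 pos [565.2 321.8 102.5] rpy [ 1.7985e+02 -1.5000e-01  8.4070e+01] F [ 0.9  0.6 -1.6] w 51.4 | turn z 0.07 then shift -0.8 0.3
```

```bash
python3 -m handwheel '[[[0,0,0],[-0.0008,0,0.003],1],[[0,0,0],[0,0,0.01],1],[[0,0,0],[0,0,0.01],1],[[0,0,0],[0,0,0.01],1],[[0,0,0],[0,0,0],1]]' 
python3 -m handwheel '[[[0,0,0],[0,0,0.003],1],[[0,0,0],[0,0,0.002],1],[[0,0,0],[0,0,0.002],1],[[0,0,0],[0,0,0],1]]'
python3 -m handwheel '[[[0,0,0],[0,0,0.002],1],[[0,0,0],[0,0,0.002],1],[[0,0,0],[0,0,0.002],1],[[0,0,0],[0,0,0],1]]'
python3 -m handwheel '[[[0,0,0],[0,0,0.002],1],[[0,0,0],[0,0,0.001],1],[[0,0,0],[0,0,0],1],[[0,0,0],[0,0,0],1]]'
```

```text
clock: 29.22
eef_pos: [563.3, 320.3, 65.1]
tool_rot: [-3.14, 0.0, 1.467]
force: [-0.0, 2.4, -1.2]
width: 50.9
gripper_force: 65.5
clock: 29.55
eef_pos: [564.2, 320.1, 60.1]
tool_rot: [3.141, -0.0, 1.467]
force: [0.5, 1.3, -1.1]
width: 51.6
gripper_force: 65.5
clock: 29.88
eef_pos: [563.9, 320.6, 53.3]
tool_rot: [-3.141, -0.001, 1.467]
force: [1.8, 3.3, -7.8]
width: 51.5
gripper_force: 64.9
clock: 30.22
eef_pos: [563.9, 320.9, 52.1]
tool_rot: [3.141, -0.001, 1.467]
force: [-1.8, 1.2, 4.2]
width: 51.3
gripper_force: 65.8
```

```bash
python3 -m handwheel '[[[0,0,0],[0,0,0.0005],1],[[0,0,0],[0,0,0],1]]'
python3 -m handwheel '[[[0,0,0],[0,0,-0.001],1],[[0,0,0],[0,0,0],0],[[0,0,0],[0,0,0],0],[[0,0,0],[0,0,0],0],[[0,0,0],[0,0,0],0]]' 
python3 -m handwheel '[[[0,0,0],[0,0,0],0],[[0,0,0],[0,0,-0.03],0],[[0,0,0],[0,0,-0.035],0],[[0,0,0],[0,0,-0.035],0],[[0,0,-4],[0,0,-0.03],0]]' >/dev/null
python3 -m handwheel '[[[0,0,0],[0,0,0],0],[[0,0,0],[0,0,0],0]]' >/dev/null
python3 -c "from h import*; go(403.2,130.7,88)"
```

```text
clock: 30.38
eef_pos: [563.9, 320.9, 52.1]
tool_rot: [3.141, -0.001, 1.467]
force: [-2.4, 2.7, 8.8]
width: 51.0
gripper_force: 66.3
clock: 30.8
eef_pos: [564.2, 319.0, 51.4]
tool_rot: [-3.141, 0.002, 1.466]
force: [-0.2, 0.4, -0.4]
width: 85.6
gripper_force: 0.0
t 31.4 pos [565.1 320.6 184. ] rpy [ 1.798e+02 -1.200e-01  8.800e+01] F [-0.3 -0.7 -0.5] w 85.6 | turn z 0.0 then shift -195.4 -155.2
```

```bash
python3 -m handwheel '[[[0,0,0],[-0.0279,-0.0222,0],0],[[0,0,0],[-0.0279,-0.0222,0],0],[[0,0,0],[-0.0279,-0.0222,0],0],[[0,0,0],[-0.0279,-0.0222,0],0],[[0,0,0],[-0.0279,-0.0222,0],0]]' >/dev/null
python3 -m handwheel '[[[0,0,0],[-0.0279,-0.0222,0],0],[[0,0,0],[-0.0279,-0.0222,0],0],[[0,0,0],[0,0,0.035],0],[[0,0,0],[0,0,0.035],0],[[0,0,0],[0,0,0],0]]' >/dev/null
python3 -m handwheel '[[[0,0,0],[0,0,0],0],[[0,0,0],[0,0,0],0],[[0,0,0],[0,0,0],0]]' >/dev/null
python3 -c "from h import*; go(403.2,130.7,88)"
```

```text
t 32.5 pos [402.9 131.1 112.9] rpy [ 1.7989e+02 -6.0000e-02  8.8080e+01] F [ 0.1 -0.4  0.2] w 85.1 | turn z 0.08 then shift -0.4 0.3
```

```bash
python3 -m handwheel '[[[0,0,0],[0,0,0.03],0],[[0,0,0],[0,0,0.025],0],[[0,0,0],[0,0,0.013],0],[[0,0,0],[0,0,0],0],[[0,0,0],[0,0,0],0]]' 
python3 -m handwheel '[[[0,0,0],[0,0,0],1],[[0,0,0],[0,0,0],1],[[0,0,0],[0,0,0],1],[[0,0,0],[0,0,0],1],[[0,0,0],[0,0,0],1]]' >/dev/null
python3 -m handwheel '[[[0,0,0],[0,0,0],1],[[0,0,0],[0,0,0],1]]'
python3 -m handwheel '[[[0,0,0],[0,0,-0.02],1],[[0,0,0],[0,0,-0.03],1],[[0,0,0],[0,0,-0.03],1],[[0,0,0],[0,0,-0.03],1],[[0,0,0],[0,0,-0.03],1]]' 
python3 -m handwheel '[[[0,0,-5.3],[0,0,0],1],[[0,0,-5.3],[0,0,0],1],[[0,0,0],[0,0,0],1],[[0,0,0],[0,0,0],1]]'; python3 -c "from h import*; go(553.5,-218,98.7)"
```

```text
clock: 32.88
eef_pos: [402.5, 130.7, 44.5]
tool_rot: [3.141, -0.0, 1.537]
force: [-0.4, 0.9, 0.6]
width: 85.4
gripper_force: 0.0
clock: 33.47
eef_pos: [402.3, 130.4, 45.1]
tool_rot: [3.14, -0.001, 1.537]
force: [-2.1, 0.3, 9.1]
width: 51.6
gripper_force: 60.3
clock: 33.88
eef_pos: [401.3, 129.8, 185.6]
tool_rot: [-3.141, 0.0, 1.537]
force: [0.3, -0.1, -3.0]
width: 51.3
gripper_force: 65.2
clock: 34.22
eef_pos: [401.7, 129.7, 184.0]
tool_rot: [-3.141, 0.0, 1.719]
force: [-0.3, 0.5, -3.3]
width: 51.8
gripper_force: 65.3
t 34.2 pos [401.7 129.7 184. ] rpy [-1.7999e+02  1.0000e-02  9.8470e+01] F [-0.3  0.5 -3.3] w 51.8 | turn z -0.23 then shift -366.6 97.5
```

```bash
python3 -m handwheel '[[[0,0,-0.2],[0,0,0],1],[[0,0,0],[-0.0333,0.0089,0],1],[[0,0,0],[-0.0333,0.0089,0],1],[[0,0,0],[-0.0333,0.0089,0],1],[[0,0,0],[-0.0333,0.0089,0],1]]' >/dev/null
python3 -m handwheel '[[[0,0,0],[-0.0333,0.0089,0],1],[[0,0,0],[-0.0333,0.0089,0],1],[[0,0,0],[-0.0333,0.0089,0],1],[[0,0,0],[-0.0333,0.0089,0],1],[[0,0,0],[-0.0333,0.0089,0],1]]' >/dev/null
python3 -m handwheel '[[[0,0,0],[-0.0333,0.0089,0],1],[[0,0,0],[-0.0333,0.0089,0],1],[[0,0,0],[0,0,0],1],[[0,0,0],[0,0,0.03],1],[[0,0,0],[0,0,0.03],1]]' >/dev/null
python3 -m handwheel '[[[0,0,0],[0,0,0.02],1],[[0,0,0],[0,0,0],1],[[0,0,0],[0,0,0],1],[[0,0,0],[0,0,0],1],[[0,0,0],[0,0,0],1]]' >/dev/null
python3 -c "from h import*; go(553.5,-218,98.7)"
```

```text
t 35.9 pos [ 556.4 -216.6  105.4] rpy [1.7985e+02 6.0000e-02 9.8840e+01] F [-0.1 -0.  -3.1] w 51.1 | turn z 0.14 then shift -0.9 -3.1
```

```bash
python3 -m handwheel '[[[0,0,0],[-0.001,-0.003,0.002],1],[[0,0,0],[0,0,0.011],1],[[0,0,0],[0,0,0.011],1],[[0,0,0],[0,0,0.01],1],[[0,0,0],[0,0,0],1]]' 
python3 -m handwheel '[[[0,0,0],[0,0,0.003],1],[[0,0,0],[0,0,0.002],1],[[0,0,0],[0,0,0.002],1],[[0,0,0],[0,0,0],1]]'
python3 -m handwheel '[[[0,0,0],[0,0,0.002],1],[[0,0,0],[0,0,0.002],1],[[0,0,0],[0,0,0.002],1],[[0,0,0],[0,0,0],1]]'
python3 -m handwheel '[[[0,0,0],[0,0,0.002],1],[[0,0,0],[0,0,0.001],1],[[0,0,0],[0,0,0],1],[[0,0,0],[0,0,0],1]]'
```

```text
clock: 36.3
eef_pos: [551.3, -218.4, 67.6]
tool_rot: [-3.139, -0.001, 1.725]
force: [-0.7, -1.0, -2.5]
width: 51.2
gripper_force: 65.3
clock: 36.63
eef_pos: [552.5, -218.1, 62.5]
tool_rot: [3.141, -0.0, 1.725]
force: [0.0, -0.6, -4.1]
width: 51.7
gripper_force: 65.2
clock: 36.97
eef_pos: [552.1, -218.8, 55.9]
tool_rot: [-3.141, 0.0, 1.725]
force: [3.0, -3.1, -7.9]
width: 51.7
gripper_force: 64.5
clock: 37.3
eef_pos: [552.2, -219.1, 55.2]
tool_rot: [-3.141, 0.002, 1.724]
force: [-3.1, -2.8, 6.6]
width: 51.7
gripper_force: 66.1
```

Seated at home height. Press a hair more, release, retract and inspect.

```bash
python3 -m handwheel '[[[0,0,0],[0,0,0.0005],1],[[0,0,0],[0,0,0],1]]'
python3 -m handwheel '[[[0,0,0],[0,0,-0.001],1],[[0,0,0],[0,0,0],0],[[0,0,0],[0,0,0],0],[[0,0,0],[0,0,0],0],[[0,0,0],[0,0,0],0]]' 
python3 -m handwheel '[[[0,0,0],[0,0,0],0],[[0,0,0],[0,0,-0.03],0],[[0,0,0],[0,0,-0.035],0],[[0,0,0],[0,0,-0.035],0],[[0,0,0],[0,0,-0.035],0]]' >/dev/null
python3 -m handwheel '[[[0,0,0],[-0.02,-0.03,-0.02],0],[[0,0,0],[-0.02,-0.03,0],0],[[0,0,0],[-0.02,-0.03,0],0],[[0,0,0],[-0.02,-0.03,0],0],[[0,0,0],[-0.02,-0.03,0],0]]'  >/dev/null
python3 -m handwheel '[[[0,0,0],[-0.035,-0.015,0],0],[[0,0,0],[-0.035,-0.015,0],0],[[0,0,0],[-0.035,-0.01,0],0],[[0,0,0],[-0.035,0,0],0],[[0,0,0],[-0.035,0,0],0]]'
python3 - <<'E'
from h import*
import cv2
a=ctrl.get_image("side")["pixels"][80:290,150:330,::-1]; b=ctrl.get_image("top")["pixels"][100:280,110:400,::-1]
cv2.imwrite("pics/end.png",np.hstack([cv2.resize(a,(300,350),interpolation=cv2.INTER_CUBIC),cv2.resize(b,(500,350),interpolation=cv2.INTER_CUBIC)]))
E
```

```text
clock: 37.47
eef_pos: [552.2, -219.1, 55.2]
tool_rot: [-3.141, 0.002, 1.724]
force: [-1.9, -2.7, 10.4]
width: 51.3
gripper_force: 66.5
clock: 37.88
eef_pos: [552.5, -217.4, 54.3]
tool_rot: [3.141, -0.001, 1.726]
force: [0.4, -1.2, -0.6]
width: 85.3
gripper_force: 0.0
clock: 39.13
eef_pos: [405.5, -521.2, 209.3]
tool_rot: [-3.141, -0.0, 1.724]
force: [1.0, -0.2, 0.6]
width: 85.5
gripper_force: 0.0
```

View pics/end.png

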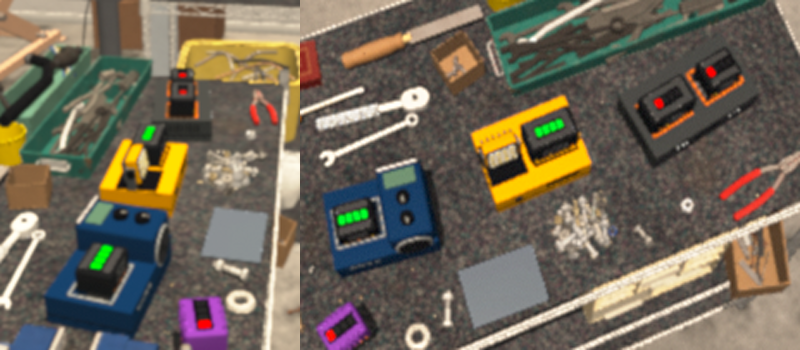

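The full packs (four green bars) sit level in the lamp (550,128) and radio (355,215). Both flat packs sit in the charger at (660,103) and (712,72), and the mat is clear.

```bash
python3 -c "from cell import ctrl; print(ctrl.finish_job())"
```

```text
the job is handed in; nothing more can be done
None
```

The swap is done and handed in at about 39 s: the full large pack is in the lamp, the full small pack is in the radio, and both flat packs are on the charger; all four were pressed home and none tipped over.

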